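# Rack moulded test bars for conditioning

### The job

Get the test bars ready for conditioning: draw the red keeper on the aluminium carrier fully back, fit the steel rack insert by hooking its green-striped end under the green lip and swinging it down flat on the seat, then slide the keeper fully closed over its far edge. After that lay every dog-bone test bar that is there across the rack, each down in its own pair of notches with its thick ends outside the rails. Leave the marker pen, the jar and the red box where they are.

Things in the scene. Friction and masses are not known exactly. Their poses are not given: they have to be found in the camera images.
- carrier: aluminium carrier fixed on the bench, place and yaw vary. Base slab 12 thick, 150 wide (y) from x -125 to 117, then 80 wide to x 190. Origin on the bench under the seat's centre; x points away from the robot, z up. Seat floor at z 12. Seat walls, inner faces: near wall x -111, side guides y -65 and 65 (tops at z 24), far sill x 111 (top at z 18).
- lip (a point): middle of the free lower edge of the carrier's green retaining lip (carrier x -94, z 24). The lip reaches 17 over the seat from the near wall, across the whole width, 12 clear above the seat floor, 5 thick; the gap under it opens away from the robot. The insert (216 long, seat 222) cannot drop in flat past it: its end enters tilted 10 to 18 degrees, far end up.
- keeper (a joint): how far (m) the red sliding keeper is drawn back along carrier +x. 0 = closed: its foot, 40 wide, reaches over the seat to carrier x 94, underside 8 mm above the seat floor, so over the far edge of a seated insert. 0.030 = fully open, clear of the seat (foot ends at x 124). Stays where left; about 2 N friction. Starts closed or nearly so.
- keeper_fin (a point): middle of the top edge of the keeper's upright red fin: 58 above the bench, at carrier y 0, x 128 closed and 158 open. The fin is 10 thick (carrier x), 40 wide (carrier y), 32 tall above the keeper's foot: pinch it across its thickness and slide it.
- rack: loose steel rack insert, about 0.4 kg, on the bench at either side of the carrier, rails up. Base plate 216 (x) x 122 (y) x 5; origin at the centre of its underside, z up. The end at x -108, with a green stripe, is the tongue that goes under the lip; when fitted its x is the carrier's x. Two rails along x at y -40 and 40, 8 thick, x -80 to 106.
- rack_fin (a point): middle of the top edge of the rack's blue grip fin (rack x 12, y 0, z 30): 10 thick (rack x), 36 wide (rack y), standing 25 above the plate, between the rails; the rack balances near it.
- rack_notch (a point): middle of the centre pair of notches, between the rails at notch-floor height (rack x 12, y 0, z 40). Five pairs, at rack x -68, -28, 12, 52, 92, each about 28 wide between teeth that rise to z 50. A bar lies along rack y with its waist across both rails, its centre at z 48, its end blocks outside the rails (8 play each way).
- rack_tongue (a point): middle of the lower edge of the rack's tongue end (x -108, y 0, z 0 in the rack frame).
- marker: marker pen, 135 long, 14 to 16 thick, white with a blue cap, lying on the mat among the bars; not to be racked. Origin on its axis, 8 above the mat, x along it.
- mat: thin black rubber mat fixed on the bench, 370 x 220 x 3, on which the bars lie; origin at the centre of its underside.
- jar: bystander: squat jar with red lid, 60 across, 75 high, beyond the carrier; origin under its centre.
- tape_box: bystander: open red box 80 x 80 x 45, beyond the carrier; origin under its centre.
- bar1: hard-rubber moulded test bar like a dog bone, 150 long: square waist 16 x 16, 104 long, and a 24 x 24 x 23 block at either end; about 70 g, one plain colour. Origin at its centre (12 above what it lies on), x along its length; alike whichever side is up or end is first. May be absent.
- bar2: hard-rubber moulded test bar like a dog bone, 150 long: square waist 16 x 16, 104 long, and a 24 x 24 x 23 block at either end; about 70 g, one plain colour. Origin at its centre (12 above what it lies on), x along its length; alike whichever side is up or end is first. May be absent.
- bar3: hard-rubber moulded test bar like a dog bone, 150 long: square waist 16 x 16, 104 long, and a 24 x 24 x 23 block at either end; about 70 g, one plain colour. Origin at its centre (12 above what it lies on), x along its length; alike whichever side is up or end is first. May be absent.
- bar4: hard-rubber moulded test bar like a dog bone, 150 long: square waist 16 x 16, 104 long, and a 24 x 24 x 23 block at either end; about 70 g, one plain colour. Origin at its centre (12 above what it lies on), x along its length; alike whichever side is up or end is first. May be absent.
- bar5: hard-rubber moulded test bar like a dog bone, 150 long: square waist 16 x 16, 104 long, and a 24 x 24 x 23 block at either end; about 70 g, one plain colour. Origin at its centre (12 above what it lies on), x along its length; alike whichever side is up or end is first. May be absent.

How it is judged:
On the way, in this order (a step that is already met when the one before it is completed fails the run):
1. the keeper is drawn back (value of joint keeper above 0.022 m), for 0.2 s.
2. the rack is hooked under the lip and lies flat on the seat (x of rack_tongue in the frame of carrier between -0.116 and -0.099 m and y of rack_tongue in the frame of carrier between -0.008 and 0.008 m and z of rack in the frame of carrier between 0.008 and 0.0155 m and angle between the z axis of rack and the z axis of carrier, either way round below 0.03 rad and angle between the x axis of rack and the x axis of carrier, either way round below 0.08 rad), for 0.3 s.
3. the keeper is closed over the seated rack (all of step 2 and value of joint keeper below 0.006 m), for 0.2 s.
At the end, for the whole second after the job is handed in: The rack lies flat on the seat (0.03 rad, 4 mm) with its tongue under the lip, the keeper is within 6 mm of closed, and every bar present rests in a pair of notches: down to within 4 mm, within 12 mm of the middle line and 0.2 rad of square to the rails (all of step 3 and linear speed of each of rack, bar1, bar2, bar3, bar4, bar5 below 0.02 m/s and z of bar1 in the frame of rack between 0.044 and 0.052 m and y of bar1 in the frame of rack between -0.012 and 0.012 m and x of bar1 in the frame of rack between -0.085 and 0.108 m and angle between the x axis of each of bar1, bar2, bar3, bar4, bar5 and the y axis of rack, either way round below 0.2 rad and z of bar2 in the frame of rack between 0.044 and 0.052 m and y of bar2 in the frame of rack between -0.012 and 0.012 m and x of bar2 in the frame of rack between -0.085 and 0.108 m and z of bar3 in the frame of rack between 0.044 and 0.052 m and y of bar3 in the frame of rack between -0.012 and 0.012 m and x of bar3 in the frame of rack between -0.085 and 0.108 m and z of bar4 in the frame of rack between 0.044 and 0.052 m and y of bar4 in the frame of rack between -0.012 and 0.012 m and x of bar4 in the frame of rack between -0.085 and 0.108 m and z of bar5 in the frame of rack between 0.044 and 0.052 m and y of bar5 in the frame of rack between -0.012 and 0.012 m and x of bar5 in the frame of rack between -0.085 and 0.108 m); the robot touches nothing.
It fails at once if the marker pen is carried or pushed away by more than 80 mm (distance of marker from where it was at the start of the episode above 0.08 m).
It fails at once if a bystander (jar or red box) is shifted by more than 30 mm (distance of any of jar, tape_box from where it was at the start of the episode above 0.03 m).
Of bar1, bar2, bar3, bar4, bar5 only 3 to 5 are there at a start; the rules pass over those that are not, and their reading is None.
At some moment in a run one of bar1, bar2, bar3, bar4, bar5, rack may be knocked a few centimetres aside while the robot is not near it.
Once in a run the grip may slacken for a moment while it holds something.
It also fails if it takes over 210 s, if anything falls off the work surface, if the arm or the gripper's body presses on something with over 40 N, if the wrist force passes 120 N, or if a joint passes its speed limit or range.

### The arm

A 6-joint arm with a two-finger parallel gripper is mounted at the origin on the work surface. World frame = base frame: x ahead of the robot, y to its left, z up, the work surface at z = 0. Lengths are in m, angles in rad, forces in N, time in s.
With the tool pointing down it reaches from about 0.35 to 0.85 m from the base axis. Payload 8.1 kg.
Tool frame: the origin (TCP) lies at the very end of the fingers, on their centre line; the grasp point (between the pads) lies 19 mm behind it (robot.pinch_z is the distance from the TCP to the grasp point, in m); y points along the fingers, x is the direction in which the jaws open and shut, and the axes are right-handed (so a half turn about y gives the same grasp; the last joint's range is limited). The gripper opens to 93 mm and grips with 3 to 60 N. Pads are 15 mm wide; open, the fingers measure 128 mm over their backs; the gripper's body (75 mm by 188 mm) begins 65 mm behind the grasp point.
Start: joints at [1.247, 0.13, 1.488, -0, 1.523, -0.085], TCP at [0.142, 0.583, 0.219] pointing down, gripper open.
Joint ranges: [-2.96, 2.96], [-0.89, 2.26], [0.02, 2.5], [-1.34, 4.48], [0, 2.73], [-2.66, 2.66]. Speed limits (rad/s): [2.39, 2.39, 2.79, 3.14, 3.14, 3.14].

### API

Orientations are given as a rotation vector (axis times angle).
In Python, from plant import robot gives the robot as it stands.
- The arm moves only by the shell command python3 -m inch 'ROWS' [FORCE]. ROWS is JSON, a list of rows, each a list of 5 numbers: the closure, from -1 (fully open) to 1 (shut), then the shift along the world's x, y, z in m, then the turn about the world's z in rad. A call has 1 to 8 rows; each row is the pose to reach, as a shift and turn from the pose measured when the call began; what a row does not reach only later rows make up. A row lasts 1/8 s, in which the tool goes at most 62.5 mm and 10.7 degrees, less where a joint would pass 70% of its speed; a pose out of reach is approached as far as the arm can. A call with a gripper value outside its range is refused whole. The fingers move at their own pace and stop on an object; FORCE is the grip in N (left out, the last holds). Time passes only in rows, so rows that repeat a pose let the fingers close. It gives the time, the measured TCP pose, the force and the opening at its end, in the units of the state.
- robot.read_state(): the state, without advancing time (a new reading comes with each control period).
- robot.read_camera(name): name is "side" or "top"; returns a dict with "color" (480x640x3 uint8, red, green, blue), "mtx" (3x3 intrinsics, pixels), "R" (3x3) and "t" (3): a world point X has camera coordinates R X + t. Camera axes: x right, y down, z forward; pixel columns grow to the right and rows downward; lengths in m; the calibration is good to about 2 mm. A picture is of the moment at which its call begins. There is no depth.
- robot.close_job(): hands the job in, once; it reports no verdict.
The state is a dict: "t": time; "q": joint angles; "dq": joint speeds; "joint_torque": joint torques, N m; "tool_pos": TCP position; "orientation": TCP orientation; "force": force on the tool from outside, world axes, zero at the start; "wrist_torque": the same for the moment, N m; "opening": finger opening in m.
Only numpy, scipy, OpenCV 4.12 (cv2) and the standard library are available. Lean on these libraries where they do the work, as an engineer would, in place of code of your own. Each camera call takes 0.05 s, during which the arm holds its last target. There are 200 camera calls.

## Working session

There is one attempt and no reset: what is moved stays moved. The work goes in short steps, Python scripts to look and compute and a shell command to move; the robot and the scene stay as the last step left them, time stands still between calls to the robot, and variables do not carry over. Pictures are saved under pics/ and viewed, about 12 in all and at most 16, crops included, and the job is handed in when it is done.

```bash
mkdir -p pics; ls; cat > h.py <<'E'
import numpy as np, cv2
from plant import robot
def shot(n,f=None):
    c=robot.read_camera(n)
    if f: cv2.imwrite(f'pics/{f}.png',c['color'][:,:,::-1])
    return c
def ray(c,px,z):
    px=np.atleast_2d(np.asarray(px,float))
    d=np.linalg.solve(c['mtx'],np.c_[px,np.ones(len(px))].T).T@c['R']
    o=-c['R'].T@c['t']
    return o+d*((z-o[2])/d[:,2])[:,None]
def proj(c,X):
    X=np.atleast_2d(X)@c['R'].T+c['t']; p=X@c['mtx'].T
    return p[:,:2]/p[:,2:]
E
python3 - <<'E'
from h import *
for n in('top','side'):
    c=shot(n,n+'0'); print(n,c['mtx'].tolist(),(-c['R'].T@c['t']).round(3),c['R'].round(2).tolist())
print(robot.read_state())
E
```

```text
pics
top [[441.80594706270324, 0.0, 311.306163856838], [0.0, 441.80594706270324, 239.7208284848786], [0.0, 0.0, 1.0]] [0.41  0.007 0.96 ] [[0.02, -1.0, 0.03], [-0.98, -0.02, -0.18], [0.18, -0.03, -0.98]]
side [[491.3547118580084, 0.0, 315.9350667609387], [0.0, 491.3547118580084, 233.56550144626854], [0.0, 0.0, 1.0]] [ 0.488 -0.701  0.664] [[0.99, -0.12, 0.01], [-0.06, -0.63, -0.77], [0.1, 0.76, -0.64]]
{'t': 0.1, 'q': array([ 1.24659833e+00,  1.31120350e-01,  1.48920615e+00, -7.58230135e-06,
        1.52301060e+00, -8.54143894e-02]), 'dq': array([-5.61175250e-05, -2.39334920e-03, -3.59530407e-03, -1.86105780e-04,
        1.41904714e-03, -3.95699183e-04]), 'joint_torque': array([ 2.59638182e-03, -5.61339211e+01, -4.93098986e+01,  7.72876642e-02,
        2.91735894e-02, -8.23626078e-05]), 'tool_pos': array([0.14172979, 0.58246587, 0.21765198]), 'orientation': array([-1.31372544, -1.03044595,  1.03287452]), 'force': array([ 0.04114632, -0.39072122, -0.5044465 ]), 'wrist_torque': array([-0.02051525, -0.02650865,  0.01921578]), 'opening': 0.09273505324532519}
```

View pics/top0.png

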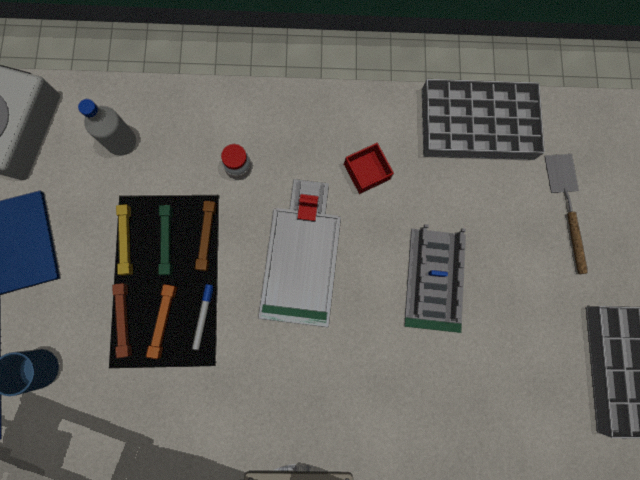

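View pics/side0.png

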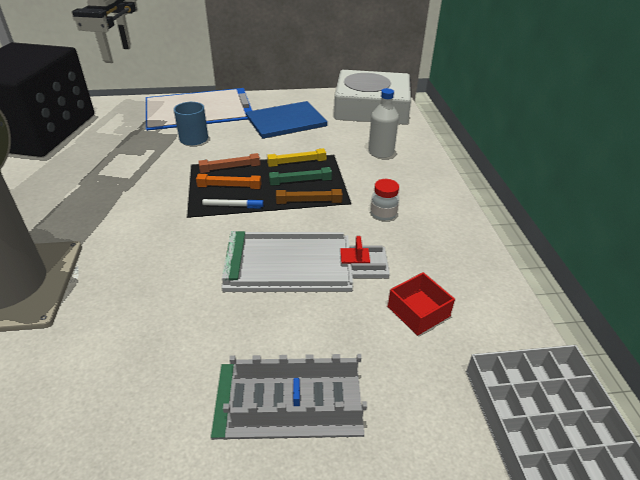

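```bash
cat > m.py <<'E'
from h import *
def comps(c,m,z,amin=40,roi=None):
    m=m.astype(np.uint8)
    if roi: k=np.zeros_like(m); k[roi[1]:roi[3],roi[0]:roi[2]]=1; m=m*k
    out=[]
    n,l,s,ce=cv2.connectedComponentsWithStats(m)
    for i in range(1,n):
        if s[i,4]<amin: continue
        cn=max(cv2.findContours((l==i).astype(np.uint8),0,1)[0],key=cv2.contourArea)[:,0].astype(float)
        W=ray(c,cn,z)[:,:2]; r=cv2.minAreaRect((W*1000).astype(np.float32)); b=cv2.boxPoints(r)
        e=[b[1]-b[0],b[2]-b[1]]; e=e[0] if np.hypot(*e[0])>np.hypot(*e[1]) else e[1]
        a=np.degrees(np.arctan2(e[1],e[0]))%180
        out.append((s[i,4],ce[i].round(1),ray(c,ce[i],z)[0,:2]*1000,np.array(r[0]),max(r[1]),min(r[1]),a))
    return out
def show(o,t):
    for a,p,w,rc,L,S,an in o: print(t,a,p,'cent',w.round(1),'rect',rc.round(1),'LxS %.1f %.1f ang %.1f'%(L,S,an))
def hsv(c): return cv2.cvtColor(c['color'],cv2.COLOR_RGB2HSV)
E
python3 - <<'E'
from m import *
c=shot('top'); H=hsv(c); h,s,v=cv2.split(H)
show(comps(c,(h>65)&(h<90)&(s>100),.029,roi=(250,180,500,340)),'green z29')
show(comps(c,(h>65)&(h<90)&(s>100),.005,roi=(400,180,500,340)),'green z5')
show(comps(c,((h<6)|(h>174))&(s>130),.026,roi=(280,180,340,240)),'red z26')
show(comps(c,((h<6)|(h>174))&(s>130)&(v>150),.058,20,roi=(280,180,340,240)),'red z58')
show(comps(c,(h>100)&(h<130)&(s>130),.030,20,roi=(400,230,480,300)),'blue z30')
show(comps(c,(s>70)&(v>40),.020,100,roi=(110,196,216,366)),'bars')
im=c['color'][:,:,::-1]
a=cv2.resize(im[170:335,250:350],None,fx=3.6,fy=3.6,interpolation=2)
b=cv2.resize(im[170+45:335+10,390:490],None,fx=3.6,fy=3.6,interpolation=2)
hh=min(a.shape[0],b.shape[0]); print(a.shape,b.shape)
cv2.imwrite('pics/crop1.png',np.hstack([a[:hh],b[:hh]]))
R=cv2.Rodrigues(robot.read_state()['orientation'])[0]; print(R.round(3))
E
```

```text
green z29 331 [294.2 312. ] cent [425.2  15.4] rect [425.7  15.8] LxS 131.0 12.7 ang 84.1
green z29 343 [432.4 324.7] cent [ 404.6 -273.6] rect [ 405.  -273.2] LxS 113.5 15.6 ang 85.1
green z5 343 [432.4 324.7] cent [ 404.4 -280.9] rect [ 404.8 -280.4] LxS 116.5 16.0 ang 85.1
red z26 439 [307.3 207.1] cent [651.3  -7.2] rect [651.4  -6.8] LxS 55.4 39.6 ang 174.2
blue z30 79 [438.1 273.1] cent [ 512.8 -288.8] rect [ 513.1 -288.5] LxS 38.8 8.5 ang 91.3
bars 671 [204.6 235.4] cent [584.2 212.2] rect [585.8 212.7] LxS 151.8 25.3 ang 176.2
bars 867 [123.4 239.5] cent [571.  383.9] rect [573.1 383.2] LxS 154.4 31.4 ang 6.4
bars 621 [164.3 239.5] cent [573.1 297.5] rect [574.2 299.1] LxS 151.1 23.1 ang 4.3
bars 784 [120.1 320.6] cent [400.7 374.9] rect [402.6 375.3] LxS 152.2 26.6 ang 8.2
bars 874 [160.5 321.6] cent [400.2 291.8] rect [401.9 291. ] LxS 152.7 30.9 ang 170.9
bars 147 [207.3 292.5] cent [462.2 199.2] rect [462.5 198.9] LxS 35.5 18.4 ang 169.4
(594, 360, 3) (468, 360, 3)
[[ 0.237 -0.    -0.972]
 [ 0.972 -0.001  0.237]
 [-0.001 -1.     0.   ]]
```

View pics/crop1.png

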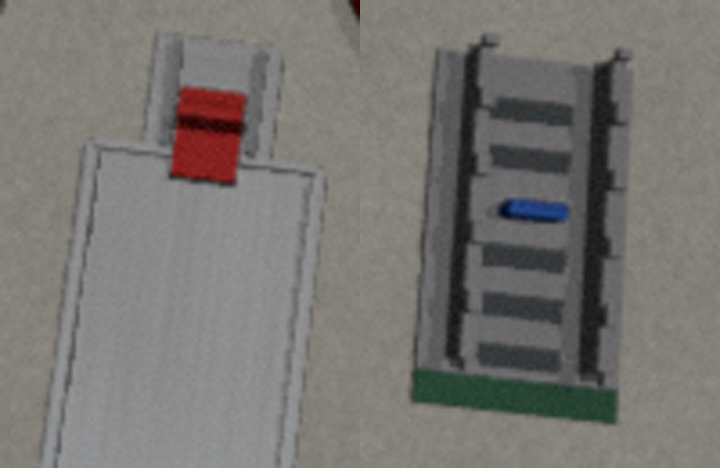

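```bash
python3 -m inch '[[-1,0.515,-0.590,-0.08,-1.434],[-1,0.515,-0.590,-0.08,-1.434],[-1,0.515,-0.590,-0.08,-1.434],[-1,0.515,-0.590,-0.08,-1.434],[-1,0.515,-0.590,-0.08,-1.434],[-1,0.515,-0.590,-0.08,-1.434],[-1,0.515,-0.590,-0.08,-1.434],[-1,0.515,-0.590,-0.08,-1.434]]' 20
cat > st.py <<'E'
from h import *
s=robot.read_state(); R=cv2.Rodrigues(s['orientation'])[0]
print('t %.2f'%s['t'],'tcp',(s['tool_pos']*1000).round(1),'jaw %.2f'%np.degrees(np.arctan2(R[1,0],R[0,0])),'F',s['force'].round(1),'open %.1f'%(s['opening']*1000),'q6 %.2f'%s['q'][5])
E
python3 st.py
```

```text
t: 1.15
tool_pos: [0.4697, 0.2063, 0.1671]
orientation: [-1.569, 0.085, -0.083]
force: [0.6, 1.6, 0.2]
opening: 0.0931
t 1.15 tcp [469.7 206.3 167.1] jaw -6.13 F [0.6 1.6 0.2] open 93.1 q6 0.42
```

```bash
python3 -m inch '[[-1,0.187,-0.214,-0.04,0.005],[-1,0.187,-0.214,-0.04,0.005],[-1,0.187,-0.214,-0.04,0.005],[-1,0.187,-0.214,-0.04,0.005],[-1,0.187,-0.214,-0.04,0.005],[-0.2,0.187,-0.214,-0.04,0.005],[-0.2,0.187,-0.214,-0.04,0.005],[-0.2,0.187,-0.214,-0.04,0.005]]'
python3 - <<'E'
from m import *
c=shot('top','t2'); c2=shot('side')
a=cv2.resize(c['color'][170:335,250:350,::-1],None,fx=3.6,fy=3.6,interpolation=2)
b=cv2.resize(c2['color'][180:330,290:420,::-1],None,fx=3.3,fy=3.96,interpolation=2)
cv2.imwrite('pics/c2.png',np.hstack([a,b]))
# fin top predicted
for k in (0,.002): 
  p=[.5275+(.128+k)*.9948,.0052-(.128+k)*.102,.058]; print(proj(c2,p),proj(c,p))
H=hsv(c2);h,s,v=cv2.split(H); m=((h<6)|(h>174))&(s>130)
m[:, :330]=0; m[275:]=0; m[:,376:]=0
ys,xs=np.nonzero(m); print('side red top rows',ys.min(),xs[ys<ys.min()+4].mean(), xs[ys<ys.min()+12].mean(),xs[ys<ys.min()+12].min(),xs[ys<ys.min()+12].max())
E
python3 st.py
```

```text
t: 2.15
tool_pos: [0.6563, -0.0064, 0.1274]
orientation: [-1.569, 0.08, -0.078]
force: [-0.8, 1.0, -0.0]
opening: 0.0675
[[357.17778796 242.29728692]] [[307.94066802 201.65590938]]
[[358.22997617 242.29809294]] [[308.05657189 200.7448969 ]]
side red top rows 183 375.0 375.0 375 375
t 2.25 tcp [656.5  -6.5 127.7] jaw -5.76 F [ 0.   0.6 -0.3] open 59.4 q6 0.01
```

View pics/c2.png

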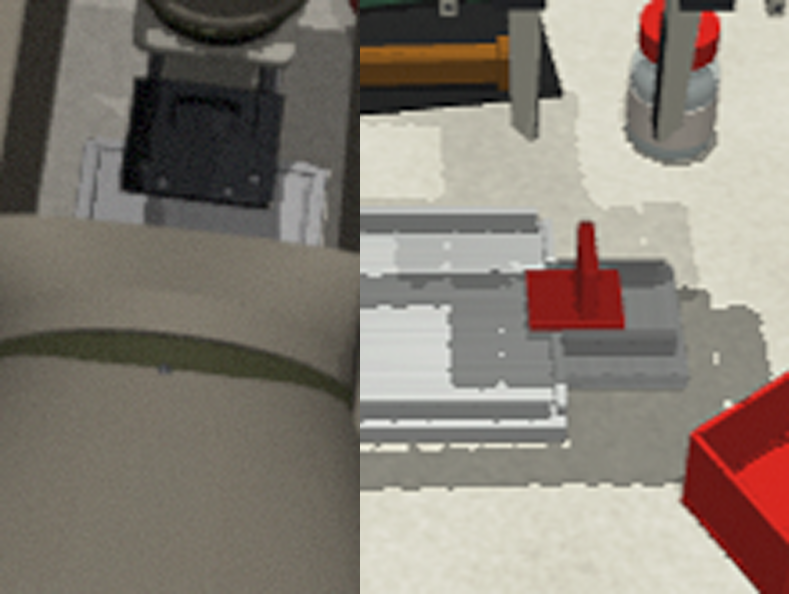

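```bash
python3 -m inch '[[-0.2,0.001,-0.001,-0.05,0],[-0.2,0.001,-0.001,-0.096,0],[-0.2,0.001,-0.001,-0.096,0],[0.6,0.001,-0.001,-0.096,0],[1,0.001,-0.001,-0.096,0],[1,0.001,-0.001,-0.096,0],[1,0.001,-0.001,-0.096,0],[1,0.001,-0.001,-0.096,0]]' 25; python3 st.py
```

```text
t: 3.25
tool_pos: [0.6574, -0.0075, 0.0318]
orientation: [-1.569, 0.08, -0.078]
force: [-2.4, -0.1, 1.9]
opening: 0.0104
t 3.25 tcp [657.4  -7.5  31.8] jaw -5.77 F [-2.4 -0.1  1.9] open 10.4 q6 0.01
```

```bash
python3 -m inch '[[1,0.007,-0.0007,0,0],[1,0.014,-0.0014,0,0],[1,0.021,-0.0021,0,0],[1,0.026,-0.0026,0,0],[1,0.028,-0.0028,0,0],[1,0.030,-0.003,0,0],[1,0.030,-0.003,0,0]]'; python3 st.py
```

```text
t: 4.12
tool_pos: [0.6842, -0.0102, 0.0315]
orientation: [-1.569, 0.086, -0.072]
force: [-21.2, 0.4, 14.0]
opening: 0.0098
t 4.12 tcp [684.2 -10.2  31.5] jaw -5.75 F [-21.2   0.4  14. ] open 9.8 q6 0.01
```

```bash
python3 -m inch '[[0.5,-0.0015,0,0,0],[-0.2,-0.0015,0,0,0],[-0.2,-0.0015,0,0,0],[-0.2,-0.0015,0,0.06,0],[-0.2,-0.0015,0,0.12,0],[-0.2,-0.05,-0.05,0.12,0],[-0.2,-0.09,-0.1,0.12,0.018]]'; python3 -m inch '[[-0.2,-0.083,-0.180,0,0.018],[-0.2,-0.083,-0.180,0,0.018],[-0.2,-0.083,-0.180,0,0.018],[-0.2,-0.083,-0.180,0,0.018],[-0.2,-0.083,-0.180,0,0.018]]'; python3 st.py
python3 - <<'E'
from m import *
c=shot('side'); H=hsv(c);h,s,v=cv2.split(H)
b=(h>100)&(h<130)&(s>130); b[:330]=0;b[:,:220]=0;b[:,370:]=0
ys,xs=np.nonzero(b); print(len(ys),xs.min(),xs.max(),ys.min(),ys.max())
top=[(xs[ys<=ys.min()+2].mean(),ys.min())]; print(top)
for p in ([.513,-.289,.03],[.513,-.271,.03],[.513,-.307,.03],[.513,-.307,.005]): print(proj(c,p))
cv2.imwrite('pics/c3.png',cv2.resize(c['color'][300:470,180:400,::-1],None,fx=3.5,fy=3.5,interpolation=2))
t=shot('top'); m=((hsv(t)[:,:,0]<6)|(hsv(t)[:,:,0]>174))&(hsv(t)[:,:,1]>130)
show(comps(t,m,.026,roi=(280,160,340,240)),'red')
E
```

```text
t: 5.0
tool_pos: [0.6, -0.1042, 0.1531]
orientation: [-1.57, 0.067, -0.059]
force: [0.3, -1.8, -0.4]
opening: 0.0556
t: 5.62
tool_pos: [0.517, -0.2847, 0.1532]
orientation: [-1.571, 0.054, -0.047]
force: [-0.0, 0.1, -0.3]
opening: 0.0561
t 5.62 tcp [ 517.  -284.7  153.2] jaw -3.67 F [-0.   0.1 -0.3] open 56.1 q6 -0.52
168 293 299 378 405
[(np.float64(296.0), np.int64(378))]
[[295.16627883 387.19141656]]
[[294.16558643 376.68536469]]
[[296.20586623 398.10581856]]
[[296.42530913 407.55450383]]
red 427 [308.8 195.7] cent [677.1  -9.9] rect [677.3 -10.4] LxS 55.1 39.5 ang 174.9
```

View pics/c3.png

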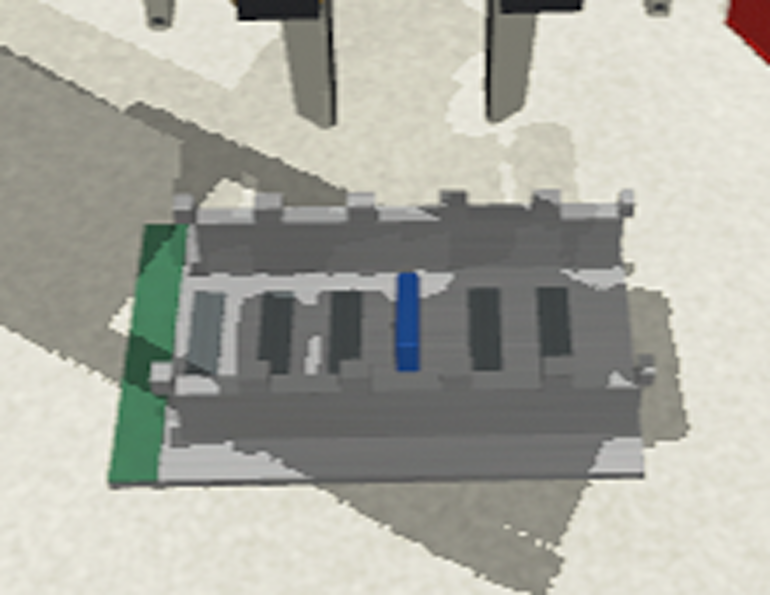

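```bash
cat > edge.py <<'E'
from m import *
c=shot('side'); g=cv2.cvtColor(c['color'],cv2.COLOR_RGB2GRAY)
P=ray(c,[[211.4,438.6],[363.7,436.3]],0)*1000; d=P[1]-P[0]; print(P.round(1),np.degrees(np.arctan2(d[1],d[0])),np.hypot(*d[:2]))
E
python3 edge.py
python3 -m inch '[[-0.2,-0.0035,-0.004,-0.06,-0.018],[-0.2,-0.0035,-0.004,-0.12,-0.018],[-0.2,-0.0035,-0.004,-0.144,-0.018],[-0.2,-0.0035,-0.004,-0.144,-0.018],[0.5,-0.0035,-0.004,-0.144,-0.018]]' 20; python3 st.py
```

```text
[[ 390.3 -338.9    0. ]
 [ 604.1 -358.9    0. ]] -5.344548530013877 214.68498064347003
t: 6.4
tool_pos: [0.5151, -0.2853, 0.0089]
orientation: [-1.57, 0.064, -0.056]
force: [-0.7, 0.3, 0.3]
opening: 0.0499
t 6.40 tcp [ 515.1 -285.3    8.9] jaw -4.38 F [-0.7  0.3  0.3] open 49.9 q6 -0.51
```

```bash
python3 -m inch '[[0.5,0,-0.004,0,-0.014],[0.8,0,-0.004,0,-0.014],[1,0,-0.004,0,-0.014],[1,0,-0.004,0,-0.014],[1,0,-0.004,0,-0.014]]' 40; python3 st.py;python3 -m inch '[[1,0,0,0.01,0],[1,0,0,0.05,0],[1,0,0,0.09,0],[1,0,0,0.09,0]]'; python3 st.py
python3 - <<'E'
from m import *
c=shot('side');cv2.imwrite('pics/c4.png',c['color'][200:470,150:550,::-1].repeat(2,0).repeat(2,1)[:, :800])
E
```

```text
t: 7.02
tool_pos: [0.5148, -0.2894, 0.0089]
orientation: [-1.569, 0.075, -0.067]
force: [-2.8, 0.5, 2.0]
opening: 0.01
t 7.03 tcp [ 514.8 -289.4    8.9] jaw -5.19 F [-2.8  0.5  2. ] open 10.0 q6 -0.51
t: 7.52
tool_pos: [0.5174, -0.291, 0.1034]
orientation: [-1.573, 0.07, -0.072]
force: [0.6, 0.6, -5.2]
opening: 0.0096
t 7.53 tcp [ 517.4 -291.   103.4] jaw -5.18 F [ 0.6  0.6 -5.2] open 9.6 q6 -0.51
```

View pics/c4.png

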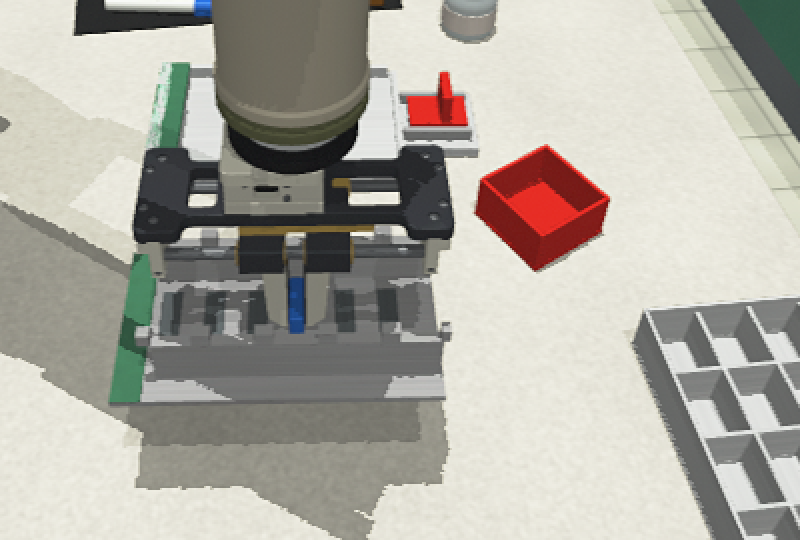

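```bash
python3 -m inch '[[1,0.008,0.05,0,-0.01],[1,0.016,0.10,0,-0.01],[1,0.024,0.15,0,-0.01],[1,0.032,0.20,0,-0.01],[1,0.038,0.25,0,-0.01],[1,0.0434,0.293,-0.01,-0.01],[1,0.0434,0.293,-0.028,-0.01],[1,0.0434,0.293,-0.028,-0.01]]'; python3 st.py
python3 - <<'E'
from m import *
c=shot('side');cv2.imwrite('pics/c5.png',cv2.resize(c['color'][180:330,180:420,::-1],None,fx=3.3,fy=3.3,interpolation=2))
E
```

```text
t: 8.57
tool_pos: [0.5561, 0.003, 0.0685]
orientation: [-1.571, 0.086, -0.071]
force: [0.4, -1.1, -4.0]
opening: 0.0098
t 8.57 tcp [556.1   3.   68.5] jaw -5.72 F [ 0.4 -1.1 -4. ] open 9.8 q6 0.01
```

View pics/c5.png

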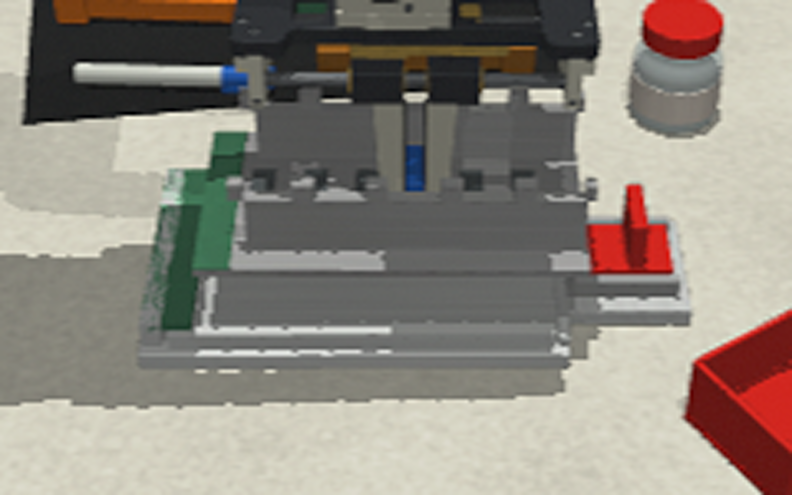

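```bash
python3 - <<'E'
from m import *
c=shot('side')
f=lambda p,z:ray(c,[[180+x/3.3,180+y/3.3] for x,y in p],z)*1000
B=f([(138,367),(567,369)],0);d=B[1]-B[0];L=np.hypot(*d[:2]);e=d[:2]/L;n=np.array([-e[1],e[0]])
print('slab',B[:,:2].round(1),L,np.degrees(np.arctan2(e[1],e[0])),'origin',B[0,:2]+e*125+n*75,B[1,:2]-e*117+n*75)
for z in(.0575,.0596):
  B=f([(193,272),(590,273)],z);d=B[1]-B[0];L=np.hypot(*d[:2]);e=d[:2]/L;n=np.array([-e[1],e[0]])
  print('rack',B[:,:2].round(1),L,np.degrees(np.arctan2(e[1],e[0])),'fin',(B[0]+B[1])[:2]/2+e*12+n*61)
print(f([(192,328)],.024))
E
python3 st.py
```

```text
slab [[396.1 -53.4]
 [635.5 -79.9]] 240.84818792992291 -6.307101344244177 origin [528.58938466   7.40937154] [527.44454411   7.53590674]
rack [[431.6 -40.6]
 [647.7 -63.6]] 217.23912100938688 -6.065657145692176 fin [558.02813284   7.27021027]
rack [[431.8 -42.9]
 [647.1 -65.8]] 216.48724834332134 -6.065657145692204 fin [557.84842995   5.02511597]
[[428.21575261 -49.90407894  24.        ]]
t 8.68 tcp [558.2   2.   71.2] jaw -5.82 F [ 0.1 -0.3 -4.5] open 9.9 q6 0.02
```

```bash
python3 -m inch '[[1,0.003,0,-0.010,0],[1,0.003,0,-0.020,0],[1,0.003,0,-0.030,0],[1,0.003,0,-0.034,0],[1,0.003,0,-0.034,0]]' 40; python3 st.py
```

```text
t: 9.3
tool_pos: [0.5608, 0.002, 0.0367]
orientation: [-1.571, 0.084, -0.075]
force: [-0.2, -0.0, -4.1]
opening: 0.0096
t 9.30 tcp [560.8   2.   36.7] jaw -5.82 F [-0.2 -0.  -4.1] open 9.6 q6 0.02
```

```bash
python3 -m inch '[[1,0,0,-0.002,0],[1,0,0,-0.004,0],[1,0,0,-0.006,0],[1,0,0,-0.008,0],[1,0,0,-0.008,0]]' 10; python3 st.py
python3 - <<'E'
from m import *
c=shot('side');cv2.imwrite('pics/c6.png',cv2.resize(c['color'][180:330,180:420,::-1],None,fx=3.3,fy=3.3,interpolation=2))
E
```

```text
t: 9.93
tool_pos: [0.5609, 0.0021, 0.0287]
orientation: [-1.571, 0.084, -0.075]
force: [-2.4, 0.4, -0.8]
opening: 0.0109
t 9.93 tcp [560.9   2.1  28.7] jaw -5.82 F [-2.4  0.4 -0.8] open 10.9 q6 0.02
```

View pics/c6.png

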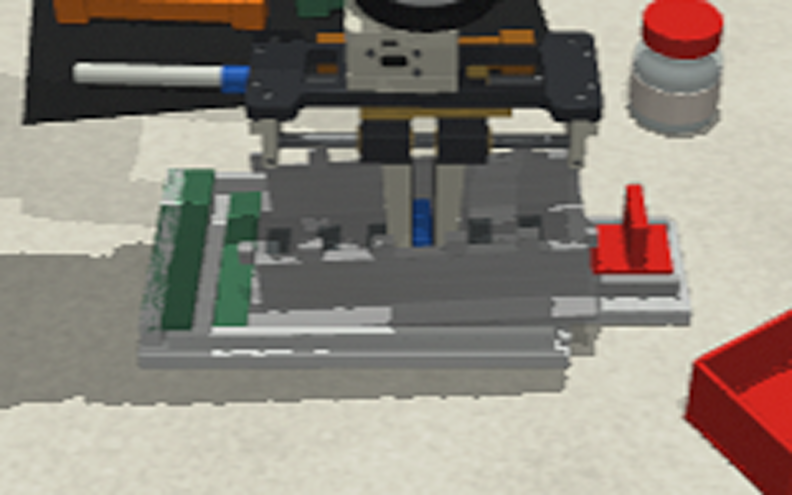

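```bash
python3 -m inch '[[1,-0.004,0.0004,-0.001,0],[1,-0.008,0.0008,-0.001,0],[1,-0.012,0.0012,-0.002,0],[1,-0.016,0.0016,-0.003,0],[1,-0.019,0.0019,-0.004,0],[1,-0.021,0.0021,-0.005,0],[1,-0.021,0.0021,-0.005,0]]' 10; python3 st.py
```

```text
t: 10.85
tool_pos: [0.5416, 0.004, 0.0254]
orientation: [-1.571, 0.081, -0.078]
force: [3.6, -0.7, 8.4]
opening: 0.0113
t 10.85 tcp [541.6   4.   25.4] jaw -5.82 F [ 3.6 -0.7  8.4] open 11.3 q6 0.02
```

```bash
python3 -m inch '[[1,-0.002,0.0002,0.000,0],[1,-0.004,0.0004,0,0],[1,-0.004,0.0004,-0.002,0],[1,-0.004,0.0004,-0.004,0],[1,-0.004,0.0004,-0.004,0]]' 10; python3 st.py
python3 - <<'E'
from m import *
c=shot('side');cv2.imwrite('pics/c7.png',cv2.resize(c['color'][180:330,180:420,::-1],None,fx=3.3,fy=3.3,interpolation=2))
E
```

```text
t: 11.48
tool_pos: [0.5368, 0.0045, 0.0206]
orientation: [-1.571, 0.082, -0.077]
force: [-0.3, 0.1, -3.7]
opening: 0.0102
t 11.47 tcp [536.8   4.5  20.6] jaw -5.82 F [-0.3  0.1 -3.7] open 10.2 q6 0.02
```

View pics/c7.png

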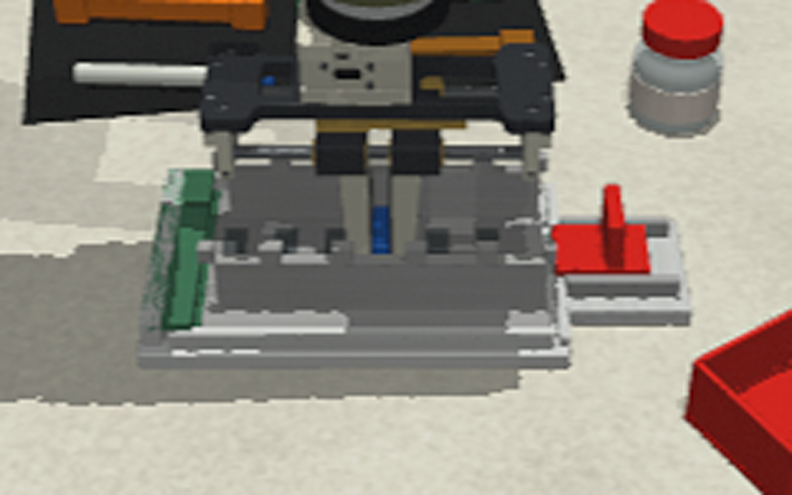

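```bash
python3 -m inch '[[1,0.001,0,-0.002,0],[1,0.001,0,-0.002,0],[0.6,0.001,0,-0.002,0],[0.4,0.001,0,0.0,0],[0.4,0.001,0,0.02,0],[0.4,0.001,0,0.07,0]]' ; python3 st.py
python3 -m inch '[[0.2,0.06,-0.007,0.02,0],[0.2,0.12,-0.014,0.02,0],[0.2,0.12,-0.014,0.02,0]]'
python3 - <<'E'
from m import *
c=shot('side');cv2.imwrite('pics/c8.png',cv2.resize(c['color'][180:330,180:420,::-1],None,fx=3.3,fy=3.3,interpolation=2))
E
python3 st.py
```

```text
t: 12.28
tool_pos: [0.536, 0.0046, 0.0894]
orientation: [-1.571, 0.086, -0.074]
force: [0.8, -0.9, 0.3]
opening: 0.0281
t 12.28 tcp [536.    4.6  89.4] jaw -5.82 F [ 0.8 -0.9  0.3] open 28.1 q6 0.02
t: 12.65
tool_pos: [0.6584, -0.01, 0.1074]
orientation: [-1.571, 0.087, -0.073]
force: [-0.1, -0.6, -0.6]
opening: 0.0369
t 12.70 tcp [656.6  -9.6 107.9] jaw -5.84 F [-0.2  0.3 -0.8] open 36.9 q6 0.01
```

View pics/c8.png

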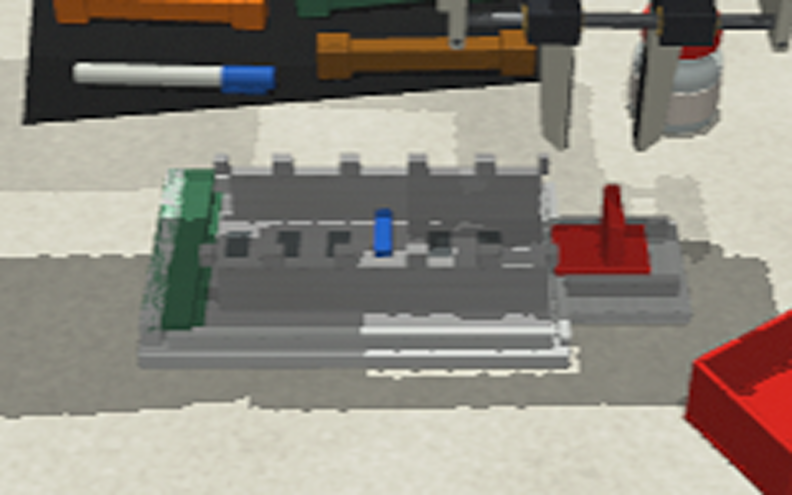

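```bash
python3 -m inch '[[0.2,0.013,0.001,-0.03,0],[0.2,0.0135,0.001,-0.076,0],[0.2,0.0135,0.001,-0.076,0],[1,0.0135,0.001,-0.076,0],[1,0.0135,0.001,-0.076,0],[1,0.0135,0.001,-0.076,0]]' 20; python3 st.py
python3 -m inch '[[1,-0.005,0.0005,0,0],[1,-0.010,0.001,0,0],[1,-0.014,0.0014,0,0],[1,-0.016,0.0016,0,0],[1,-0.018,0.0018,0,0],[1,-0.018,0.0018,0,0]]';python3 st.py
```

```text
t: 13.45
tool_pos: [0.6705, -0.0087, 0.0333]
orientation: [-1.571, 0.087, -0.073]
force: [-2.4, 0.1, 2.4]
opening: 0.0121
t 13.45 tcp [670.5  -8.7  33.3] jaw -5.84 F [-2.4  0.1  2.4] open 12.1 q6 0.01
t: 14.2
tool_pos: [0.654, -0.007, 0.0334]
orientation: [-1.571, 0.084, -0.076]
force: [10.7, -0.9, -9.3]
opening: 0.0099
t 14.20 tcp [654.   -7.   33.4] jaw -5.84 F [10.7 -0.9 -9.3] open 9.9 q6 0.01
```

```bash
python3 -m inch '[[0.6,0.0015,0,0,0],[0.2,0.0015,0,0,0],[0.2,0.0015,0,0.06,0],[0.2,0.0015,0,0.12,0],[0.2,-0.04,-0.05,0.12,0],[0.2,-0.08,-0.11,0.12,0],[0.2,-0.13,-0.17,0.12,0],[0.2,-0.18,-0.22,0.12,0]]';python3 -m inch '[[0.2,-0.04,-0.03,0,0],[0.2,-0.04,-0.03,0,0]]'
cat > bars.py <<'E'
from m import *
import sys
c=shot('top',sys.argv[1]); h,s,v=cv2.split(hsv(c))
show(comps(c,(s>70)&(v>40),.020,100,roi=(112,197,215,365)),'bars')
E
python3 bars.py t9; python3 - <<'E'
from m import *
c=cv2.imread('pics/t9.png'); cv2.imwrite('pics/t9c.png',cv2.resize(c[170:380,100:360],None,fx=2.8,fy=2.8,interpolation=2))
t=shot('top');h,s,v=cv2.split(hsv(t)); b=(h>100)&(h<130)&(s>130)
show(comps(t,b,.042,20,roi=(260,200,340,320)),'fin z42')
m=((h<6)|(h>174))&(s>130); show(comps(t,m,.026,roi=(280,160,340,240)),'red')
E
```

```text
t: 15.2
tool_pos: [0.497, -0.2023, 0.1537]
orientation: [-1.571, 0.084, -0.076]
force: [0.6, 0.0, -0.1]
opening: 0.0372
t: 15.45
tool_pos: [0.4546, -0.2343, 0.154]
orientation: [-1.571, 0.087, -0.079]
force: [1.4, 0.5, -0.1]
opening: 0.0373
bars 694 [204.7 235.4] cent [584.2 212.1] rect [585.5 212.3] LxS 152.4 26.2 ang 176.2
bars 886 [123.5 239.7] cent [570.7 383.7] rect [572.8 383. ] LxS 155.0 31.6 ang 6.4
bars 648 [164.1 240.3] cent [571.3 297.7] rect [574.1 299.1] LxS 151.3 23.1 ang 4.3
bars 870 [120.6 320.5] cent [400.9 373.8] rect [403.  372.5] LxS 152.7 32.2 ang 8.2
bars 909 [160.7 321.4] cent [400.6 291.4] rect [402.1 291. ] LxS 153.1 31.0 ang 170.9
bars 155 [207.3 292.5] cent [462.1 199.1] rect [462.7 198.9] LxS 35.9 18.9 ang 171.0
fin z42 81 [302.  258.1] cent [536.7   1.9] rect [536.8   1.9] LxS 34.3 10.2 ang 84.1
red 438 [307.  208.8] cent [647.5  -6.7] rect [647.6  -6.9] LxS 55.0 39.2 ang 175.2
```

View pics/t9c.png

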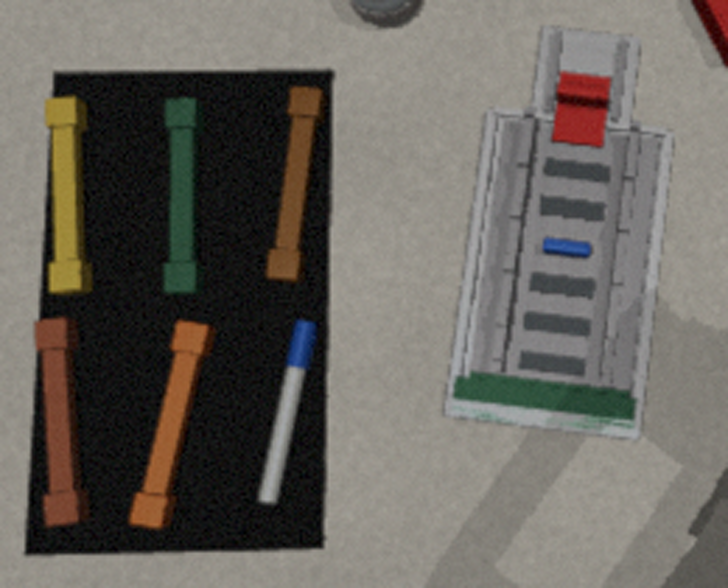

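```bash
cat > bars.py <<'E'
from m import *
# per bar: long-axis from PCA of mask pixels cast at z=.02, centre = mean of centroid & rect
c=shot('top'); h,s,v=cv2.split(hsv(c)); m=((s>70)&(v>40)).astype(np.uint8)
k=np.zeros_like(m); k[190:372,104:220]=1
n,l,S,ce=cv2.connectedComponentsWithStats(m*k)
for i in range(1,n):
    if S[i,4]<300: continue
    ys,xs=np.nonzero(l==i); W=ray(c,np.c_[xs,ys],.02)[:,:2]*1000
    r=cv2.minAreaRect(W.astype(np.float32)); w=np.linalg.eigh(np.cov(W.T))[1][:,1]
    a=np.degrees(np.arctan2(w[1],w[0])); a=(a+90)%180-90
    u=(W-W.mean(0))@w
    print(S[i,4],'mean',W.mean(0).round(1),'rect',np.round(r[0],1),'mid',(W.mean(0)+w*(u.max()+u.min())/2).round(1),'axis %.1f jaw %.1f'%(a,a+90),'hue',int(np.median(h[l==i])))
E
python3 bars.py; python3 st.py
```

```text
692 mean [584.4 212.1] rect [585.5 212.5] mid [585.5 212. ] axis -3.8 jaw 86.2 hue 14
882 mean [571.1 383.8] rect [572.8 383. ] mid [572.7 384. ] axis 6.9 jaw 96.9 hue 23
647 mean [572.  297.7] rect [574.1 299.1] mid [574.2 297.9] axis 4.0 jaw 94.0 hue 72
870 mean [401.4 373.9] rect [402.8 373.2] mid [402.7 374.1] axis 8.4 jaw 98.4 hue 8
910 mean [401.2 291.3] rect [401.9 291. ] mid [402.  291.2] axis -9.2 jaw 80.8 hue 12
t 15.60 tcp [ 457.6 -232.   154.1] jaw -5.84 F [-0.1  0.   0. ] open 37.2 q6 -0.46
```

```bash
python3 -m inch '[[0.2,0.127,0.445,-0.04,1.606],[0.2,0.127,0.445,-0.04,1.606],[0.2,0.127,0.445,-0.04,1.606],[0.2,0.127,0.445,-0.04,1.606],[0.2,0.127,0.445,-0.04,1.606],[0.2,0.127,0.445,-0.04,1.606],[0.2,0.127,0.445,-0.04,1.606],[0.2,0.127,0.445,-0.04,1.606]]' 20; python3 st.py
```

```text
t: 16.6
tool_pos: [0.5842, 0.2185, 0.1133]
orientation: [-1.284, -1.089, 1.092]
force: [-0.5, 0.2, 0.2]
opening: 0.0368
t 16.60 tcp [584.2 218.5 113.3] jaw 80.76 F [-0.5  0.2  0.2] open 36.8 q6 -1.13
```

```bash
python3 -m inch '[[0.2,0.001,-0.0055,-0.03,0.095],[0.2,0.001,-0.0055,-0.08,0.095],[0.2,0.001,-0.0055,-0.106,0.095],[0.2,0.001,-0.0055,-0.106,0.095],[1,0.001,-0.0055,-0.106,0.095],[1,0.001,-0.0055,-0.106,0.095],[1,0.001,-0.0055,-0.106,0.095],[1,0.001,-0.0055,-0.106,0.095]]' 20; python3 st.py
```

```text
t: 17.6
tool_pos: [0.5853, 0.2131, 0.0075]
orientation: [-1.243, -1.16, 1.162]
force: [0.5, 0.9, -0.4]
opening: 0.0159
t 17.60 tcp [585.3 213.1   7.5] jaw 86.20 F [ 0.5  0.9 -0.4] open 15.9 q6 -1.23
```

```bash
python3 -m inch '[[1,0,0,0.05,0],[1,0,0,0.11,0],[1,0.01,-0.04,0.122,-1.607],[1,0.02,-0.08,0.122,-1.607],[1,0.031,-0.12,0.122,-1.607],[1,0.031,-0.16,0.122,-1.607],[1,0.031,-0.20,0.122,-1.607],[1,0.031,-0.217,0.122,-1.607]]' 25; python3 -m inch '[[1,0,0,0,-0.5],[1,0,0,0,-0.5],[1,0,0,0,-0.5]]'; python3 st.py
```

```text
t: 18.6
tool_pos: [0.6161, -0.0064, 0.1295]
orientation: [-1.553, -0.289, 0.294]
force: [-0.2, 0.6, 0.0]
opening: 0.0156
t: 18.98
tool_pos: [0.6159, -0.0067, 0.1294]
orientation: [-1.57, 0.109, -0.103]
force: [-0.6, -0.8, -1.5]
opening: 0.0157
t 18.98 tcp [615.9  -6.7 129.4] jaw -7.72 F [-0.6 -0.8 -1.5] open 15.7 q6 0.04
```

```bash
python3 -m inch '[[1,0.0005,0.0024,-0.03,0.033],[1,0.0005,0.0024,-0.055,0.033],[1,0.0005,0.0024,-0.064,0.033],[1,0.0005,0.0024,-0.070,0.033],[1,0.0005,0.0024,-0.076,0.033],[1,0.0005,0.0024,-0.076,0.033]]'; python3 st.py
python3 - <<'E'
from m import *
c=shot('side');cv2.imwrite('pics/c10.png',cv2.resize(c['color'][180:330,180:420,::-1],None,fx=3.3,fy=3.3,interpolation=2))
E
```

```text
t: 19.73
tool_pos: [0.6165, -0.0043, 0.0537]
orientation: [-1.571, 0.082, -0.077]
force: [-0.7, 0.5, -0.2]
opening: 0.0157
t 19.73 tcp [616.5  -4.3  53.7] jaw -5.83 F [-0.7  0.5 -0.2] open 15.7 q6 0.01
```

View pics/c10.png

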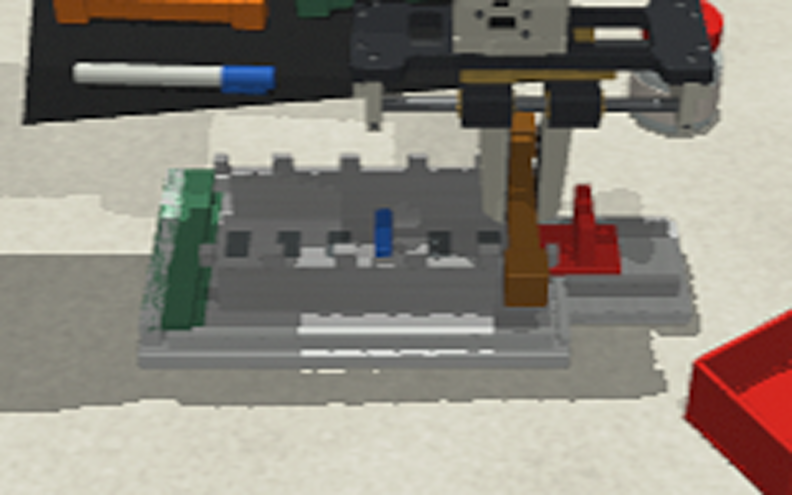

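```bash
python3 -m inch '[[0.5,0,0,-0.001,0],[0.5,0,0,-0.001,0],[0.48,0,0,-0.001,0],[0.48,0,0,0.02,0],[0.48,0,0,0.07,0],[0.2,-0.02,0.06,0.07,0.5],[0.2,-0.03,0.12,0.07,0.5],[0.2,-0.042,0.18,0.07,0.5]]'; python3 st.py
```

```text
t: 20.78
tool_pos: [0.575, 0.1774, 0.1263]
orientation: [-1.55, -0.316, 0.316]
force: [0.9, 0.1, -0.3]
opening: 0.0369
t 20.77 tcp [575.  177.4 126.3] jaw 23.06 F [ 0.9  0.1 -0.3] open 36.9 q6 -0.19
```

```bash
python3 bars.py
```

```text
629 mean [569.1 380.7] rect [569.6 379.2] mid [569.5 380.7] axis 6.8 jaw 96.8 hue 22
430 mean [549.  295.7] rect [555.3 294.8] mid [555.3 296.2] axis 4.1 jaw 94.1 hue 72
369 mean [448.2 284.2] rect [444.8 284.5] mid [444.8 284.8] axis -10.1 jaw 79.9 hue 12
501 mean [327.2 315.3] rect [329.2 305.6] mid [329.2 305.6] axis -78.7 jaw 11.3 hue 32
```

```bash
python3 -m inch '[[0.2,0,0.06,-0.01,1.24],[0.2,-0.001,0.121,-0.02,1.24],[0.2,-0.001,0.121,-0.02,1.24],[0.2,-0.001,0.121,-0.02,1.24],[0.2,-0.001,0.121,-0.02,1.24],[0.2,-0.001,0.121,-0.02,1.24],[0.2,-0.001,0.121,-0.02,1.24],[0.2,-0.001,0.121,-0.02,1.24]]'; python3 st.py; python3 -m inch '[[0.2,0,0,-0.05,0],[0.2,0,0,-0.099,0],[0.2,0,0,-0.099,0],[1,0,0,-0.099,0],[1,0,0,-0.099,0],[1,0,0,-0.099,0],[1,0,0,-0.099,0]]' 25; python3 st.py
```

```text
t: 21.82
tool_pos: [0.5724, 0.3059, 0.1077]
orientation: [-1.169, -1.268, 1.268]
force: [-0.0, 0.2, 0.7]
opening: 0.0373
t 21.82 tcp [572.4 305.9 107.7] jaw 94.60 F [-0.   0.2  0.7] open 37.3 q6 -1.24
t: 22.7
tool_pos: [0.573, 0.306, 0.0098]
orientation: [-1.17, -1.269, 1.267]
force: [-2.1, -1.6, 5.1]
opening: 0.0161
t 22.70 tcp [573.  306.    9.8] jaw 94.59 F [-2.1 -1.6  5.1] open 16.1 q6 -1.24
```

```bash
python3 -m inch '[[1,0,0,0.05,0],[1,0,0,0.11,0],[1,0,-0.04,0.12,-1.753],[1,0,-0.08,0.12,-1.753],[1,0,-0.13,0.12,-1.753],[1,0.003,-0.18,0.12,-1.753],[1,0.0035,-0.24,0.12,-1.753],[1,0.0035,-0.30,0.12,-1.753]]' 25; python3 st.py
```

```text
t: 23.7
tool_pos: [0.5762, 0.0045, 0.1297]
orientation: [-1.532, -0.409, 0.407]
force: [0.3, -0.9, -1.4]
opening: 0.0162
t 23.70 tcp [576.2   4.5 129.7] jaw 29.80 F [ 0.3 -0.9 -1.4] open 16.2 q6 -0.60
```

```bash
python3 -m inch '[[1,0.0004,-0.005,0,-0.622],[1,0.0004,-0.005,0,-0.622],[1,0.0004,-0.005,0,-0.622],[1,0.0004,-0.005,0,-0.622],[1,0.0004,-0.005,-0.02,-0.622],[1,0.0004,-0.005,-0.02,-0.622]]'; python3 st.py
```

```text
t: 24.45
tool_pos: [0.5744, -0.0003, 0.1065]
orientation: [-1.57, 0.082, -0.076]
force: [-0.9, -0.3, -1.2]
opening: 0.0154
t 24.45 tcp [ 5.744e+02 -3.000e-01  1.065e+02] jaw -5.75 F [-0.9 -0.3 -1.2] open 15.4 q6 0.01
```

```bash
python3 -m inch '[[1,0.002,0,-0.02,0],[1,0.002,0,-0.036,0],[1,0.002,0,-0.044,0],[1,0.002,0,-0.050,0],[1,0.002,0,-0.052,0],[1,0.002,0,-0.052,0]]'; python3 st.py;  python3 -m inch '[[0.5,0,0,-0.001,0],[0.5,0,0,-0.001,0],[0.48,0,0,-0.001,0],[0.48,0,0,0.02,0],[0.48,0,0,0.07,0],[0.4,0,0.04,0.07,0],[0.3,0,0.1,0.07,0.3],[0.2,0,0.15,0.07,0.5]]'; python3 st.py
python3 - <<'E'
from m import *
c=shot('side');cv2.imwrite('pics/c11.png',cv2.resize(c['color'][120:330,160:430,::-1],None,fx=2.8,fy=2.8,interpolation=2))
E
```

```text
t: 25.2
tool_pos: [0.5769, -0.0003, 0.0551]
orientation: [-1.57, 0.081, -0.077]
force: [0.7, 0.1, -1.9]
opening: 0.0157
t 25.20 tcp [ 5.769e+02 -3.000e-01  5.510e+01] jaw -5.75 F [ 0.7  0.1 -1.9] open 15.7 q6 0.01
t: 26.2
tool_pos: [0.577, 0.1514, 0.1255]
orientation: [-1.56, -0.219, 0.221]
force: [1.1, 0.3, -0.1]
opening: 0.0364
t 26.20 tcp [577.  151.4 125.5] jaw 16.07 F [ 1.1  0.3 -0.1] open 36.4 q6 -0.11
```

View pics/c11.png

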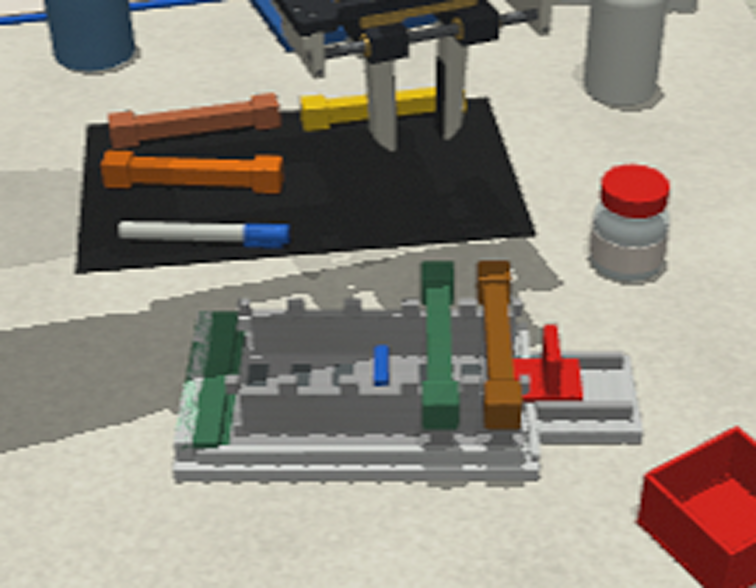

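```bash
python3 -m inch '[[0.2,-0.002,0.06,-0.01,1.41],[0.2,-0.004,0.12,-0.015,1.41],[0.2,-0.0045,0.17,-0.015,1.41],[0.2,-0.0045,0.21,-0.015,1.41],[0.2,-0.0045,0.233,-0.015,1.41],[0.2,-0.0045,0.233,-0.015,1.41],[0.2,-0.0045,0.233,-0.015,1.41],[0.2,-0.0045,0.233,-0.015,1.41]]';  python3 -m inch '[[0.2,0,0,0,0],[0.2,0,0,0,0]]'; python3 st.py; python3 - <<'E'
from m import *
c=shot('side'); h,s,v=cv2.split(hsv(c)); m=(h>18)&(h<30)&(s>150)&(v>90)
show(comps(c,m,.02,60,roi=(180,130,380,190)),'yel')
E
```

```text
t: 27.25
tool_pos: [0.5717, 0.3901, 0.1102]
orientation: [-1.141, -1.306, 1.312]
force: [0.4, 0.3, -0.1]
opening: 0.0375
t: 27.5
tool_pos: [0.5717, 0.39, 0.1101]
orientation: [-1.142, -1.304, 1.31]
force: [-0.8, 1.3, -0.8]
opening: 0.0374
t 27.50 tcp [571.7 390.  110.1] jaw 97.67 F [-0.8  1.3 -0.8] open 37.4 q6 -1.18
yel 540 [296.2 157.1] cent [571.2 377.7] rect [571.9 378.9] LxS 153.2 57.5 ang 7.0
```

```bash
python3 -m inch '[[0.2,0.001,-0.006,-0.03,-0.01],[0.2,0.001,-0.006,-0.08,-0.01],[0.2,0.001,-0.006,-0.103,-0.01],[0.2,0.001,-0.006,-0.103,-0.01],[1,0.001,-0.006,-0.103,-0.01],[1,0.001,-0.006,-0.103,-0.01],[1,0.001,-0.006,-0.103,-0.01],[1,0.001,-0.006,-0.103,-0.01]]' 25; python3 st.py
python3 -m inch '[[1,0,0,0.05,0],[1,0,0,0.11,0],[1,-0.005,-0.04,0.12,-1.8],[1,-0.01,-0.09,0.12,-1.8],[1,-0.02,-0.14,0.12,-1.8],[1,-0.03,-0.20,0.12,-1.8],[1,-0.036,-0.26,0.12,-1.8],[1,-0.036,-0.32,0.12,-1.8]]'; python3 st.py
```

```text
t: 28.55
tool_pos: [0.5731, 0.3844, 0.0079]
orientation: [-1.147, -1.298, 1.302]
force: [0.1, 1.3, 3.3]
opening: 0.0159
t 28.55 tcp [573.1 384.4   7.9] jaw 97.12 F [0.1 1.3 3.3] open 15.9 q6 -1.18
t: 29.55
tool_pos: [0.5363, 0.0626, 0.1279]
orientation: [-1.524, -0.441, 0.443]
force: [0.8, -0.3, -1.5]
opening: 0.0158
t 29.55 tcp [536.3  62.6 127.9] jaw 32.33 F [ 0.8 -0.3 -1.5] open 15.8 q6 -0.54
```

```bash
python3 -m inch '[[1,0.0005,-0.03,0,-0.666],[1,0.0005,-0.0588,0,-0.666],[1,0.0005,-0.0588,0,-0.666],[1,0.0005,-0.0588,0,-0.666],[1,0.0005,-0.0588,-0.02,-0.666],[1,0.0005,-0.0588,-0.02,-0.666],[1,0.0005,-0.0588,-0.02,-0.666]]'; python3 st.py
```

```text
t: 30.42
tool_pos: [0.5367, 0.0038, 0.1082]
orientation: [-1.567, 0.081, -0.079]
force: [0.6, -0.0, -0.5]
opening: 0.0158
t 30.43 tcp [536.7   3.8 108.2] jaw -5.82 F [ 0.6 -0.  -0.5] open 15.8 q6 0.01
```

Then release and head for the orange bar (401.7, 291.5, jaw 80.8).

```bash
python3 -m inch '[[1,0,0,-0.02,0],[1,0,0,-0.038,0],[1,0,0,-0.046,0],[1,0,0,-0.052,0],[1,0,0,-0.055,0],[1,0,0,-0.055,0]]'; python3 st.py;  python3 -m inch '[[0.5,0,0,-0.001,0],[0.5,0,0,-0.001,0],[0.48,0,0,-0.001,0],[0.48,0,0,0.02,0],[0.48,0,0,0.07,0],[0.4,0,0.03,0.07,0],[0.3,-0.02,0.08,0.07,0.3],[0.2,-0.04,0.13,0.07,0.5]]'; python3 st.py
```

```text
t: 31.18
tool_pos: [0.537, 0.0038, 0.0535]
orientation: [-1.567, 0.08, -0.079]
force: [0.3, -0.7, -0.1]
opening: 0.0159
t 31.18 tcp [537.    3.8  53.5] jaw -5.82 F [ 0.3 -0.7 -0.1] open 15.9 q6 0.01
t: 32.17
tool_pos: [0.4967, 0.1349, 0.1238]
orientation: [-1.558, -0.218, 0.218]
force: [0.2, 1.0, 0.0]
opening: 0.0363
t 32.17 tcp [496.7 134.9 123.8] jaw 15.95 F [0.2 1.  0. ] open 36.3 q6 -0.11
```

```bash
python3 - <<'E'
from m import *
c=shot('side'); h,s,v=cv2.split(hsv(c))
show(comps(c,(h<17)&(s>130)&(v>70),.02,100,roi=(180,130,300,200)),'bars side')
E
python3 bars.py
```

```text
bars side 1124 [225.1 173.8] cent [394.7 316.8] rect [399.8 316.6] LxS 147.3 147.0 ang 4.3
842 mean [401.4 291.5] rect [401.8 290.5] mid [401.9 291.4] axis -8.6 jaw 81.4 hue 11
```

```bash
python3 -m inch '[[0.2,-0.03,0.05,-0.01,1.135],[0.2,-0.06,0.10,-0.015,1.135],[0.2,-0.08,0.13,-0.015,1.135],[0.2,-0.095,0.157,-0.015,1.135],[0.2,-0.095,0.157,-0.015,1.135],[0.2,-0.095,0.157,-0.015,1.135],[0.2,-0.095,0.157,-0.015,1.135],[0.2,-0.095,0.157,-0.015,1.135]]';  python3 -m inch '[[0.2,0,0,0,0],[0.2,0,0,0,0]]'; python3 st.py
```

```text
t: 33.28
tool_pos: [0.4005, 0.2945, 0.1085]
orientation: [-1.278, -1.089, 1.094]
force: [-0.4, -0.0, 0.4]
opening: 0.0373
t: 33.52
tool_pos: [0.4006, 0.2944, 0.1086]
orientation: [-1.279, -1.088, 1.093]
force: [-0.2, -0.0, -0.1]
opening: 0.0373
t 33.52 tcp [400.6 294.4 108.6] jaw 80.84 F [-0.2 -0.  -0.1] open 37.3 q6 -0.88
```

```bash
python3 -m inch '[[0.2,0.001,-0.0025,-0.03,0],[0.2,0.001,-0.0025,-0.08,0],[0.2,0.001,-0.0025,-0.101,0],[0.2,0.001,-0.0025,-0.101,0],[1,0.001,-0.0025,-0.101,0],[1,0.001,-0.0025,-0.101,0],[1,0.001,-0.0025,-0.101,0],[1,0.001,-0.0025,-0.101,0]]' 25; python3 st.py
python3 -m inch '[[1,0,0,0.05,0],[1,0,0,0.11,0],[1,0.02,-0.04,0.12,-1.513],[1,0.04,-0.09,0.12,-1.513],[1,0.06,-0.14,0.12,-1.513],[1,0.08,-0.19,0.12,-1.513],[1,0.095,-0.24,0.12,-1.513],[1,0.095,-0.284,0.12,-1.513]]'; python3 st.py
```

```text
t: 34.52
tool_pos: [0.4021, 0.2922, 0.0083]
orientation: [-1.279, -1.089, 1.092]
force: [-0.6, -0.1, 4.8]
opening: 0.0159
t 34.52 tcp [402.1 292.2   8.3] jaw 80.84 F [-0.6 -0.1  4.8] open 15.9 q6 -0.89
t: 35.52
tool_pos: [0.4976, 0.0062, 0.1283]
orientation: [-1.558, -0.219, 0.219]
force: [0.4, -0.5, -0.9]
opening: 0.0156
t 35.52 tcp [497.6   6.2 128.3] jaw 15.98 F [ 0.4 -0.5 -0.9] open 15.6 q6 -0.37
```

```bash
python3 -m inch '[[1,-0.0006,0.0017,0,-0.381],[1,-0.0006,0.0017,0,-0.381],[1,-0.0006,0.0017,0,-0.381],[1,-0.0006,0.0017,-0.02,-0.381],[1,-0.0006,0.0017,-0.02,-0.381],[1,-0.0006,0.0017,-0.02,-0.381]]'; python3 st.py
```

```text
t: 36.28
tool_pos: [0.497, 0.008, 0.1087]
orientation: [-1.567, 0.078, -0.079]
force: [0.9, -0.1, -0.3]
opening: 0.0156
t 36.27 tcp [497.    8.  108.7] jaw -5.73 F [ 0.9 -0.1 -0.3] open 15.6 q6 0.01
```

```bash
python3 -m inch '[[1,0,0,-0.02,0],[1,0,0,-0.038,0],[1,0,0,-0.046,0],[1,0,0,-0.052,0],[1,0,0,-0.055,0],[1,0,0,-0.055,0]]'; python3 st.py;  python3 -m inch '[[0.5,0,0,-0.001,0],[0.5,0,0,-0.001,0],[0.48,0,0,-0.001,0],[0.48,0,0,0.02,0],[0.48,0,0,0.07,0],[0.4,0,0.03,0.07,0],[0.3,-0.02,0.08,0.07,0.3],[0.2,-0.04,0.13,0.07,0.5]]'; python3 st.py; python3 bars.py; python3 - <<'E'
from m import *
c=shot('side');cv2.imwrite('pics/c12.png',cv2.resize(c['color'][120:330,160:430,::-1],None,fx=2.8,fy=2.8,interpolation=2))
E
```

```text
t: 37.02
tool_pos: [0.4972, 0.008, 0.0538]
orientation: [-1.567, 0.078, -0.079]
force: [-0.2, 0.3, -0.7]
opening: 0.0156
t 37.02 tcp [497.2   8.   53.8] jaw -5.72 F [-0.2  0.3 -0.7] open 15.6 q6 0.01
t: 38.02
tool_pos: [0.4569, 0.1391, 0.1242]
orientation: [-1.557, -0.22, 0.219]
force: [1.2, 0.5, 0.9]
opening: 0.0361
t 38.02 tcp [456.9 139.1 124.2] jaw 16.04 F [1.2 0.5 0.9] open 36.1 q6 -0.09
```

View pics/c12.png

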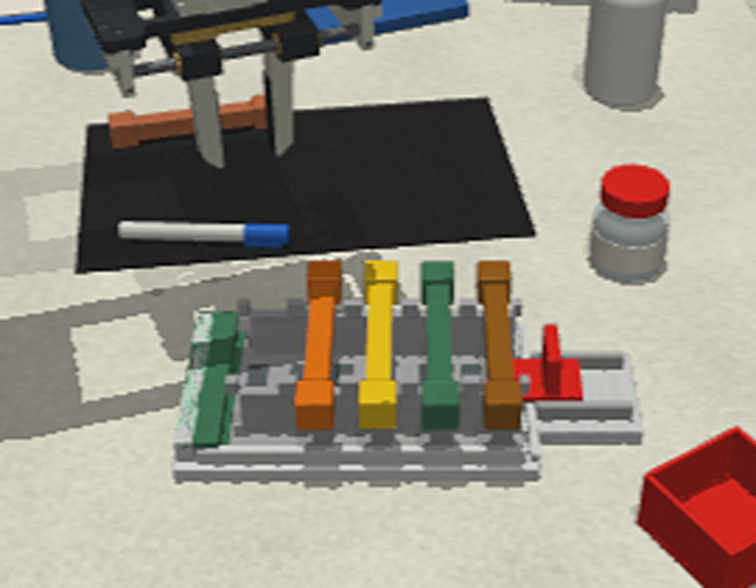

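```bash
python3 -m inch '[[0.2,-0.015,0.06,-0.01,1.438],[0.2,-0.03,0.12,-0.015,1.438],[0.2,-0.04,0.17,-0.015,1.438],[0.2,-0.05,0.21,-0.015,1.438],[0.2,-0.0545,0.236,-0.015,1.438],[0.2,-0.0545,0.236,-0.015,1.438],[0.2,-0.0545,0.236,-0.015,1.438],[0.2,-0.0545,0.236,-0.015,1.438]]';  python3 -m inch '[[0.2,0,0,0,0],[0.2,0,0,0,0]]'; python3 st.py; python3 - <<'E'
from m import *
c=shot('side'); h,s,v=cv2.split(hsv(c))
show(comps(c,(h<17)&(s>100)&(v>70),.02,60,roi=(180,130,300,200)),'bars side')
E
python3 bars.py
```

```text
t: 39.12
tool_pos: [0.4014, 0.3775, 0.1088]
orientation: [-1.129, -1.32, 1.324]
force: [0.2, -0.7, 0.1]
opening: 0.0373
t: 39.38
tool_pos: [0.4017, 0.3772, 0.1088]
orientation: [-1.132, -1.317, 1.322]
force: [1.0, -0.4, -0.1]
opening: 0.0372
t 39.38 tcp [401.7 377.2 108.8] jaw 98.67 F [ 1.  -0.4 -0.1] open 37.2 q6 -1.06
bars side 581 [228.6 162.6] cent [402.1 367.1] rect [404.4 368.1] LxS 150.8 58.2 ang 8.6
```

```bash
python3 -m inch '[[0.2,0.001,-0.0025,-0.03,0],[0.2,0.001,-0.0025,-0.08,0],[0.2,0.001,-0.0025,-0.101,0],[0.2,0.001,-0.0025,-0.101,0],[1,0.001,-0.0025,-0.101,0],[1,0.001,-0.0025,-0.101,0],[1,0.001,-0.0025,-0.101,0],[1,0.001,-0.0025,-0.101,0]]' 25; python3 st.py
python3 -m inch '[[1,0,0,0.05,0],[1,0,0,0.11,0],[1,0.01,-0.04,0.12,-1.826],[1,0.02,-0.09,0.12,-1.826],[1,0.03,-0.14,0.12,-1.826],[1,0.04,-0.19,0.12,-1.826],[1,0.05,-0.24,0.12,-1.826],[1,0.055,-0.30,0.12,-1.826]]'; python3 st.py
```

```text
t: 40.48
tool_pos: [0.403, 0.3752, 0.0086]
orientation: [-1.131, -1.319, 1.322]
force: [-1.0, 0.3, 3.7]
opening: 0.0155
t 40.48 tcp [403.  375.2   8.6] jaw 98.74 F [-1.   0.3  3.7] open 15.5 q6 -1.07
t: 41.48
tool_pos: [0.4581, 0.0739, 0.1288]
orientation: [-1.518, -0.465, 0.464]
force: [1.0, 0.0, -1.5]
opening: 0.016
t 41.48 tcp [458.1  73.9 128.8] jaw 33.97 F [ 1.   0.  -1.5] open 16.0 q6 -0.55
```

```bash
python3 -m inch '[[1,-0.0009,-0.03,0,-0.695],[1,-0.0009,-0.062,0,-0.695],[1,-0.0009,-0.062,0,-0.695],[1,-0.0009,-0.062,0,-0.695],[1,-0.0009,-0.062,-0.02,-0.695],[1,-0.0009,-0.062,-0.02,-0.695],[1,-0.0009,-0.062,-0.02,-0.695]]'; python3 st.py
```

```text
t: 42.35
tool_pos: [0.4572, 0.0119, 0.1091]
orientation: [-1.567, 0.079, -0.081]
force: [0.8, -0.1, -1.2]
opening: 0.016
t 42.35 tcp [457.2  11.9 109.1] jaw -5.84 F [ 0.8 -0.1 -1.2] open 16.0 q6 0.01
```

```bash
python3 -m inch '[[1,0,0,-0.02,0],[1,0,0,-0.038,0],[1,0,0,-0.046,0],[1,0,0,-0.052,0],[1,0,0,-0.055,0],[1,0,0,-0.055,0]]'; python3 st.py;  python3 -m inch '[[0.5,0,0,-0.001,0],[0.5,0,0,-0.001,0],[0.48,0,0,-0.001,0],[0.48,0,0,0.02,0],[0.48,0,0,0.07,0],[0.4,0,0.03,0.09,0],[0.3,-0.02,0.08,0.11,0.3],[0.2,-0.02,0.13,0.12,0.5]]'; python3 -m inch '[[0.2,-0.03,0.06,0.02,0],[0.2,-0.03,0.12,0.02,0],[0.2,-0.03,0.18,0.02,0],[0.2,-0.03,0.18,0.02,0]]'; python3 st.py; python3 - <<'E'
from m import *
c=shot('side');t=shot('top')
a=cv2.resize(c['color'][150:320,200:420,::-1],None,fx=2.3,fy=2.9,interpolation=2)
b=cv2.resize(t['color'][170:340,250:350,::-1],None,fx=2.9,fy=2.9,interpolation=2)
cv2.imwrite('pics/c13.png',np.hstack([a,b]))
h,s,v=cv2.split(hsv(t)); m=(s>80)&(v>40)
for o in comps(t,m,.064,100,roi=(255,185,345,300)):
    d=o[3]-np.array([536.8,3.8]); e=np.array([.9948,-.1016]); print(o[0],o[1],'rack-ish x-12,y',(d@e).round(1),(d@[.1016,.9948]).round(1),'LxS %.0f %.0f ang %.1f'%o[4:])
E
```

```text
t: 43.1
tool_pos: [0.4574, 0.0119, 0.0544]
orientation: [-1.567, 0.079, -0.081]
force: [-0.3, -0.6, -0.5]
opening: 0.0158
t 43.10 tcp [457.4  11.9  54.4] jaw -5.83 F [-0.3 -0.6 -0.5] open 15.8 q6 0.01
t: 44.1
tool_pos: [0.4373, 0.1431, 0.1761]
orientation: [-1.557, -0.221, 0.216]
force: [0.6, 0.2, -0.3]
opening: 0.036
t: 44.6
tool_pos: [0.4062, 0.3265, 0.1957]
orientation: [-1.556, -0.224, 0.22]
force: [0.2, 0.3, 0.7]
opening: 0.037
t 44.60 tcp [406.2 326.5 195.7] jaw 16.21 F [0.2 0.3 0.7] open 37.0 q6 0.29
1013 [306.8 214. ] rack-ish x-12,y 98.7 -0.9 LxS 150 62 ang 82.7
599 [304.1 237.2] rack-ish x-12,y 41.0 -0.8 LxS 148 22 ang 84.2
744 [301.2 256.3] rack-ish x-12,y 0.4 -0.5 LxS 151 26 ang 84.0
739 [299.1 275.7] rack-ish x-12,y -39.2 -1.0 LxS 151 25 ang 84.3
591 [291.9 294.2] rack-ish x-12,y -79.0 -0.1 LxS 149 24 ang 84.2
```

View pics/c13.png

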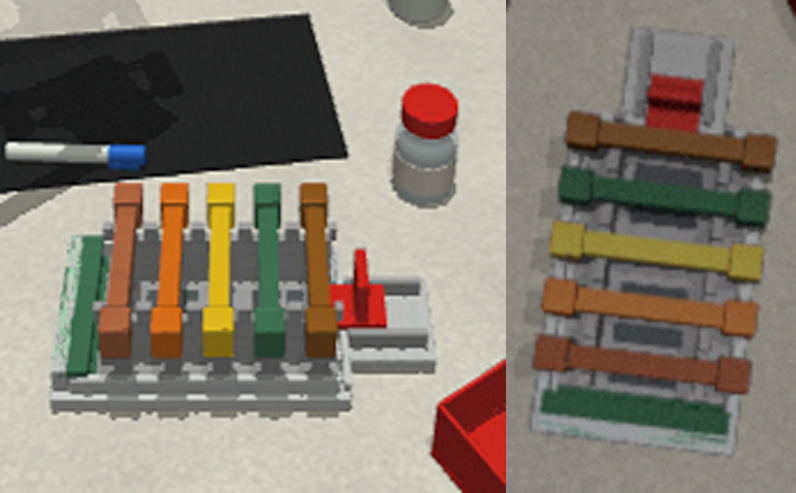

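```bash
python3 -c "
from plant import robot
print(robot.close_job())"
```

```text
the job is handed in; nothing more can be done
None
```

I finished the job and handed it in at about 45 s of the 210 s. The hand-in reports no verdict.

**What I did:**
- I drew the keeper back to its stop.
- I lifted the rack by its blue fin, rested its far edge on the open keeper's foot, slid the tongue under the lip and let it drop onto the seat. This tilted it only about 4°, not the 10 to 18° suggested.
- I pushed the keeper closed to its stop. Five bars were there, and I laid each in its own pair of notches.

**Last checks:**
- **Bars:** for four bars, the top camera put the centres within about 1 mm of the notch positions and 1 mm of the middle line, and within 0.5° of square. The brown bar's colour patch merged with the red keeper, so I judged that one by eye, where it looks down and square.
- **Keeper:** it stopped within about 1 mm of where I expected closed, and the last side picture agrees.
- **Rack:** I saw it flat on the seat with the tongue under the lip, but did not measure its tilt.
- **Bystanders and arm:** the marker, the jar and the part of the red box in view look unmoved. The arm is clear of everything.

**What disagreed:**
- The keeper was dragged about 13 mm towards closed while the rack slid in. It stayed clear of the rack and was pushed fully closed afterwards.
- The two cameras differed by about 2 mm in y, so I worked from positions relative to the tool.

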